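# Unload the leak-test fixture and stack the tested valve block

## Robot

A 7-joint arm with a two-finger parallel gripper is mounted at the origin on a cart in front of the work surface, level with it; the furniture and walls round the work are solid. World frame = base frame: x ahead of the robot, y to its left, z up, the work surface at z = 0. Lengths are in m, angles in rad, forces in N, time in s.
With the tool pointing down it reaches from about 0.425 to 0.95 m from the base axis. Payload 4.7 kg.
Tool frame: the origin (TCP) lies between the finger pads; the fingertips stand env.tips_ahead ahead of it and the grasp point (between the pads) lies 8 mm behind it (env.tips_ahead is the distance from the TCP to the fingertips, in m); z points along the fingers, y is the line along which they close (so a half turn about z gives the same grasp; the last joint's range is limited). The gripper opens to 87 mm and grips with 3 to 60 N. Pads are 19 mm wide; open, the fingers measure 117 mm over their backs; the gripper's body (75 mm by 190 mm) begins 51 mm behind the grasp point.
Start: joints at [1.19, 0.469, -0.049, 1.532, 0.024, 1.141, -0.082], TCP at [0.233, -0.634, 0.234] pointing down, gripper open.
Joint ranges: [-2.59, 2.59], [-0.33, 1.99], [-1.39, 1.29], [0.1, 2.45], [-1.04, 4.18], [0.21, 1.99], [-2.66, 2.66]. Speed limits (rad/s): [2.57, 2.57, 3.14, 3.14, 3.14, 3.14, 3.14].

## Interface

Orientations are given as a 3x3 rotation matrix whose columns are the frame's x, y, z axes.
In Python, from plant import env, eyes gives the robot as it stands.
- The arm moves only by the shell command python3 -m handwheel 'ROWS'. ROWS is JSON, a list of rows, each an object with "delta_pos": the shift along the world's x, y, z in m, a list of three; "roll": the turn about the world's z in rad; "claw": the opening, from 0 (shut) to 1 (fully open). In form: [{"delta_pos": [tx, ty, tz], "roll": roll, "claw": claw}, ...]. A call has 1 to 5 rows; each row is the pose to reach, as a shift and turn from the pose commanded when the call began; what a row does not reach only later rows make up. A row lasts 1/12 s, in which the tool goes at most 41.7 mm and 7.16 degrees, less where a joint would pass 70% of its speed; a pose out of reach is approached as far as the arm can. A call with a gripper value outside its range is refused whole. The fingers move at their own pace and stop on an object; the grip force is fixed at half the most. Time passes only in rows, so rows that repeat a pose let the fingers close. It gives the time, the measured TCP pose, the force, the opening and the grip force at its end, in the units of the state.
- env.state(): the state, without advancing time (a new reading comes with each control period).
- eyes.camera(name): name is "scene" or "top"; returns a dict with "img" (384x512x3 uint8, blue, green, red), "vertical_fov" (degrees; the focal length in pixels is half the picture's height over the tangent of half this angle, whatever the lens; pixels are square), "cx", "cy" (the principal point, pixels), "R" (3x3) and "t" (3): a world point X has camera coordinates R X + t. Camera axes: x right, y down, z forward; pixel columns grow to the right and rows downward; lengths in m; the calibration is good to about 2 mm. A picture is of the moment at which its call begins. There is no depth.
- env.finish_job(): hands the job in; it is judged then, once.
The state is a dict: "t": time; "qpos": joint angles; "joint_velocities": joint speeds; "joint_efforts": joint torques, N m; "tool_pos": TCP position; "eef_rot": TCP orientation; "contact_force": force on the tool from outside, world axes, zero at the start; "torque": the same for the moment, N m; "opening": finger opening in m; "finger_force": force on a finger pad.
Only numpy, scipy, OpenCV 4.12 (cv2) and the standard library are available. Lean on these libraries where they do the work, as an engineer would, in place of code of your own. Each camera call takes 0.05 s, during which the arm holds its last target. There are 200 camera calls.

## Task

Swing the lid of the leak-test fixture back past upright so that it stays open by itself, then lift the valve block out of the nest by its ends and set it down flat on the bench. Take it again by its long sides and lower it gently between the two guide plates of the rack, squarely onto the stack of two blocks, so that it becomes the third. Leave the lid open and do not shift the grease pot or the dropper bottle.

Things in the scene. Friction and masses are not known exactly. Their poses are not given: they have to be found in the camera images.
- fixture: The leak-test fixture, fixed to the bench: aluminium lower shell 90 (x) x 130 (y) mm, walls 6 mm thick, 30 mm high, its inner floor 8 mm above the bench. Origin: centre of its underside, on the bench; x points to the hinge side, away from the lid handle; y runs along the hinge; z up. A small air fitting sticks 16 mm out of the -y side.
- nest (a point): Top of the pad under the block, centre of the fixture, 24 mm above the bench. Cheeks up to 55 mm above the bench stand 2 mm from the block's long sides (40 mm long in y), so here it can be gripped only by its ends, with 27 mm free from each end to the shell wall. Four posts 32 mm high stand outside its corners, 36 mm between them for a finger.
- lid (a joint): Lid angle: 0 closed, grows as it opens, 1.57 upright, stop at 1.95 rad. Lid: 0.35 kg, aluminium frame with clear top, 90 x 130 x 40 mm, closed top 71 mm above the bench. It swings freely: it falls shut below about 1.1 rad and falls open to its stop beyond about 1.3 rad.
- lid_handle (a point): Middle of the lid's black handle: a round bar 10 mm thick, parallel to the hinge, 90 mm between its two stems, its axis 40 mm in front of the lid's front face. Closed, it is 53 mm above the bench, at x = -85 mm of the fixture. It turns with the lid.
- lid_hinge (a point): Middle of the lid's hinge axis, at x = 50, z = 31 mm of the fixture; the axis runs along the fixture's y. The handle circles it at a radius of 137 mm.
- block: The tested valve block, in the fixture at the start: light machined block 46 (x) x 62 (y) x 32 (z) mm, 0.17 to 0.35 kg, brass-rimmed ports on top. Origin: centre of its underside; x across its short width, y along its length, z up. Long sides: the faces at +-x; ends: the faces at +-y. In the nest its y lies along the fixture's y.
- rack: The stacking rack, fixed to the bench: steel foot 70 (x) x 86 (y) x 8 mm with two upright guide plates at its +-y sides, open at +-x. Origin: centre of its underside, on the bench; z up. A stacked block lies with its y along the rack's y (either way round), its ends facing the guide plates with 2.5 mm to spare on each side, so fingers fit only at its long sides.
- guides (a point): Point midway between the tops of the rack's guide plates, 116 mm above the bench, above the rack's origin. The plates are 40 mm wide in x, 5 mm thick and 67 mm apart; lips flared outward stand on them, up to 127 mm.
- stack_low: The lower block in the rack, same kind and frame as block, standing on the foot, 8 mm above the bench.
- stack_top: The second block in the rack, same kind and frame, on the lower one; its top is 72 mm above the bench.
- pot: Round grease pot, 63 mm across, 43 mm high, loose bystander; origin: centre of its underside. The bench to its right, round x = 0.43, y = 0.04 m, between the clamp fixture and the blue vice, is always free: room to set the block down.
- glue: Dropper bottle with a red tip, 42 mm across, 128 mm high, loose bystander; origin: centre of its underside.

How it is judged:
On the way, in this order (a step that is already met when the one before it is completed fails the run):
1. the lid is past upright while the block is still in the nest (value of joint lid above 1.6 rad and distance between block and fixture below 0.04 m), for 0.3 s.
2. the block lies flat on the bench outside the fixture, released and at rest (height (world z) of block below 0.005 m and angle between block's own z axis and vertical below 0.1 rad and contact force between the fingers and block below 0.1 N and linear speed of block below 0.03 m/s and horizontal distance between block and fixture above 0.08 m), for 0.2 s.
At the end, for the whole second after the job is handed in: Lid past upright (over 1.6 rad). The block rests released, right way up, on the two blocks in the rack: within 8 mm of squarely above the second, its length along the rack's y within 0.12 rad. The two lower blocks still stacked within 10 mm of the rack's middle (value of joint lid above 1.6 rad and z of block in the frame of stack_top between 0.029 and 0.035 m and horizontal distance between block and stack_top below 0.008 m and angle between the y axis of block and the y axis of rack, either way round below 0.12 rad and angle between block's own z axis and vertical below 0.05 rad and horizontal distance between each of stack_low, stack_top and rack below 0.01 m and z of stack_top in the frame of rack above 0.037 m and linear speed of block below 0.01 m/s and contact force between the fingers and block below 0.1 N); the robot touches nothing.
It fails at once if the block is dropped or pressed onto the stack with more than 60 N (contact force between block and stack_top above 60 N).
It fails at once if the grease pot or the dropper bottle is shifted by more than 15 mm (distance of any of pot, glue from where it was at the start of the episode above 0.015 m).
It also fails if it takes over 72 s, if anything falls off the work surface, if the arm or the gripper's body presses on something with over 40 N, if the wrist force passes 120 N, or if a joint passes its speed limit or range.

## Working session

There is one attempt and no reset: what is moved stays moved. The work goes in short steps, Python scripts to look and compute and a shell command to move; the robot and the scene stay as the last step left them, time stands still between calls to the robot, and variables do not carry over. Pictures are saved under pics/ and viewed, at most 11 in all, crops included, and the job is handed in when it is done.

```bash
ls; mkdir -p pics; python3 - <<'E'
from plant import env, eyes
import cv2
s=env.state(); print({k:s[k] for k in('t','tool_pos','eef_rot','opening')}, env.tips_ahead)
for n in('scene','top'):
    c=eyes.camera(n); cv2.imwrite(f'pics/{n}0.png',cv2.resize(c['img'],(800,600),interpolation=cv2.INTER_CUBIC)); print(n,c['vertical_fov'],c['cx'],c['cy'],c['R'],c['t'],c.keys())
E
```

```text
pics
{'t': 0.0, 'tool_pos': array([ 0.23242816, -0.63310337,  0.23250009]), 'eef_rot': array([[ 9.38739781e-01,  3.44626010e-01, -7.32681966e-04],
       [ 3.44626783e-01, -9.38738026e-01,  1.81635960e-03],
       [-6.18316603e-05, -1.95759084e-03, -9.99998082e-01]]), 'opening': 0.08678979180237982} 0.011
scene 45.34454245248135 251.6305643837086 186.202007874176 [[-0.74875544 -0.66260318 -0.01795344]
 [-0.40215412  0.47564001 -0.78232899]
 [ 0.52691305 -0.57855304 -0.62260664]] [0.31138583 0.32438558 0.87721201] dict_keys(['img', 'vertical_fov', 'cx', 'cy', 'R', 't'])
top 48.99877130538893 249.0738266074693 193.19161294680654 [[-0.01599792 -0.99978258 -0.01337367]
 [-0.98517219  0.01804641 -0.17061679]
 [ 0.17082104  0.01044586 -0.9852467 ]] [-0.09143814  0.51386586  1.20314528] dict_keys(['img', 'vertical_fov', 'cx', 'cy', 'R', 't'])
```

View pics/top0.png

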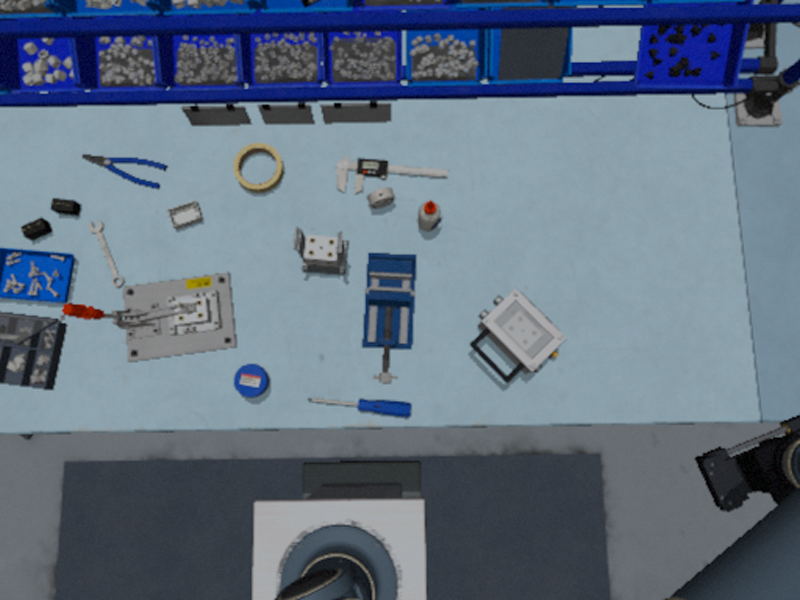

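View pics/scene0.png

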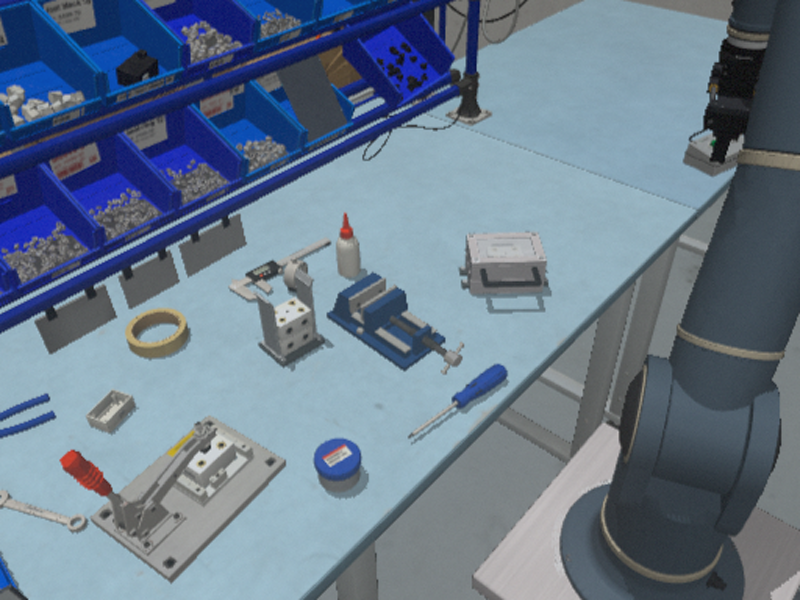

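The top view shows the fixture around (522,330), its black handle at lower left (495,357), the rack at (322,252), bottle at (430,215) and pot at (252,381). The scene view agrees. I'll zoom in on the fixture and rack.

```bash
cat > h.py <<'E'
import numpy as np, cv2
from plant import env, eyes
def cam(n):
    c=eyes.camera(n); f=c['img'].shape[0]/2/np.tan(np.radians(c['vertical_fov']/2))
    c['K']=np.array([[f,0,c['cx']],[0,f,c['cy']],[0,0,1]]); return c
def ray(c,uv,z):
    d=c['R'].T@np.linalg.inv(c['K'])@[*uv,1]; o=-c['R'].T@c['t']; return o+d*(z-o[2])/d[2]
def proj(c,P):
    p=(c['K']@(c['R']@np.atleast_2d(P).T+np.reshape(c['t'],(3,1)))).T; return p[:,:2]/p[:,2:]
def crop(c,u,v,w,h,W):  # top-left, size, output width
    return cv2.resize(c['img'][v:v+h,u:u+w],(W,W*h//w),interpolation=cv2.INTER_CUBIC)
E
python3 - <<'E'
from h import *
t=cam('top');s=cam('scene')
a=np.hstack([crop(t,295,178,72,72,400),crop(t,180,138,64,48,400)[:300].copy() if 0 else crop(t,180,130,60,60,400)])
b=np.hstack([crop(s,285,140,80,40,400)[:200],crop(s,160,170,80,40,400)[:200]])
b=np.hstack([crop(s,285,140,80,40,400),crop(s,150,180,80,40,400)])
cv2.imwrite('pics/z1.png',np.vstack([a,b]))
E
```

```text
(no output)
```

View pics/z1.png

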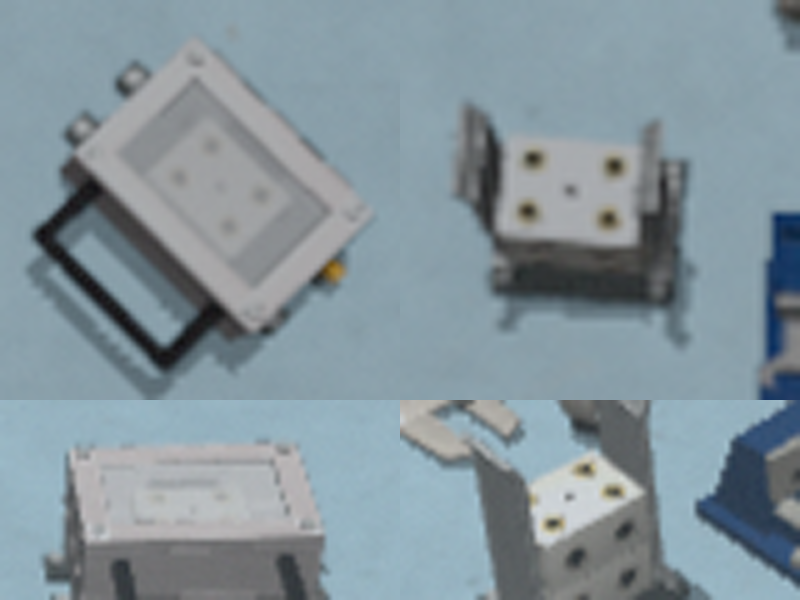

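The crop shows the lid's top corners at (195,38), (372,212), (255,333) and (75,160). The orange fitting (-y) is at lower right, and the handle bar runs (40,235)–(168,360). The stacked block's ports are at (534,160), (614,165), (608,218) and (528,212), between guide plates on the left and right.

```bash
python3 - <<'E'
from h import *
t=cam('top')
def src(x,y,u,v,k): return ((x+.5)*k-.5+u,(y+.5)*k-.5+v)
L=[(195,38),(372,212),(255,333),(75,160)]
P=np.array([ray(t,src(x,y,295,178,.18),.071) for x,y in L]);print(P.round(4))
print('sides',[np.linalg.norm(P[i]-P[i-1]).round(4) for i in range(4)])
y=(P[0]-P[1])+(P[3]-P[2]); x=(P[0]-P[3])+(P[1]-P[2]);c=P.mean(0)
print('fix',c,'yaw y-90',np.arctan2(y[1],y[0])-np.pi/2,'yaw x',np.arctan2(x[1],x[0]))
for q in[(40,235),(168,362)]: print('handle',ray(t,src(*q,295,178,.18),.053))
B=np.array([ray(t,src(a-400,b,180,130,.15),.072) for a,b in[(534,160),(614,165),(608,218),(528,212)]])
print('stack',B.mean(0),B.round(4)); d=B[0]-B[1]+B[3]-B[2]; print('y yaw',np.arctan2(d[1],d[0]))
for n,p,z in(('pot',(252,379),.043),('glue',(431,206),.115),('pad',(0,0),0)): print(n,ray(t,np.array(p)*.64,z))
E
```

```text
[[ 0.5289 -0.3344  0.071 ]
 [ 0.4362 -0.4207  0.071 ]
 [ 0.3753 -0.3574  0.071 ]
 [ 0.4659 -0.2694  0.071 ]]
sides [np.float64(0.0905), np.float64(0.1267), np.float64(0.0878), np.float64(0.1264)]
fix [ 0.45157144 -0.34547425  0.071     ] yaw y-90 -0.8105088112801148 yaw x -0.8022829341158336
handle [ 0.42922904 -0.2519199   0.053     ]
handle [ 0.36222978 -0.31548945  0.053     ]
stack [0.61489536 0.02656774 0.072     ] [[0.6283 0.0429 0.072 ]
 [0.6253 0.0076 0.072 ]
 [0.6013 0.0102 0.072 ]
 [0.6047 0.0455 0.072 ]]
y yaw 1.4808603594047125
pot [0.37123737 0.15752168 0.043     ]
glue [ 0.67626772 -0.18029087  0.115     ]
pad [1.19329799 0.72589161 0.        ]
```

```bash

python3 -m handwheel '[{"delta_pos":[0.016,0.035,0],"roll":0.04,"claw":0.41},{"delta_pos":[0.032,0.07,0],"roll":0.08,"claw":0.41},{"delta_pos":[0.048,0.105,0],"roll":0.12,"claw":0.41},{"delta_pos":[0.064,0.14,0],"roll":0.16,"claw":0.41},{"delta_pos":[0.08,0.175,0],"roll":0.2,"claw":0.41}]'
python3 -m handwheel '[{"delta_pos":[0.016,0.035,0],"roll":0.04,"claw":0.41},{"delta_pos":[0.032,0.07,0],"roll":0.08,"claw":0.41},{"delta_pos":[0.048,0.105,0],"roll":0.12,"claw":0.41},{"delta_pos":[0.064,0.14,0],"roll":0.16,"claw":0.41},{"delta_pos":[0.082,0.174,0],"roll":0.213,"claw":0.41}]'
python3 -m handwheel '[{"delta_pos":[0,0,-0.03],"roll":0,"claw":0.41},{"delta_pos":[0,0,-0.06],"roll":0,"claw":0.41},{"delta_pos":[0,0,-0.09],"roll":0,"claw":0.41},{"delta_pos":[0,0,-0.1],"roll":0,"claw":0.41},{"delta_pos":[0,0,-0.1],"roll":0,"claw":0.41}]'
python3 - <<'E'
from h import *
s=env.state();print(s['tool_pos'],s['eef_rot'][:,1],s['contact_force'])
t=cam('top');c=cam('scene')
cv2.imwrite('pics/z2.png',np.hstack([crop(t,285,178,72,72,400),crop(c,270,120,100,100,400)]))
E
```

```text
t: 0.67
tool_pos: [0.3131, -0.4569, 0.2335]
eef_rot: [[0.851, 0.526, 0.0], [0.526, -0.851, -0.0], [0.0, 0.0, -1.0]]
contact_force: [0.5, -0.3, -0.1]
opening: 0.0617
finger_force: 0.0
t: 1.08
tool_pos: [0.3947, -0.2829, 0.2338]
eef_rot: [[0.72, 0.694, 0.0], [0.694, -0.72, -0.001], [-0.0, 0.0, -1.0]]
contact_force: [0.2, -0.9, -0.8]
opening: 0.0369
finger_force: 0.0
t: 1.5
tool_pos: [0.393, -0.2837, 0.1314]
eef_rot: [[0.721, 0.693, -0.005], [0.693, -0.721, 0.003], [-0.001, -0.006, -1.0]]
contact_force: [0.6, 0.3, -0.3]
opening: 0.0354
finger_force: 0.0
[ 0.39296196 -0.28367248  0.13138078] [ 0.69251373 -0.72138315 -0.00557492] [ 0.55988041  0.27128591 -0.30137476]
```

View pics/z2.png

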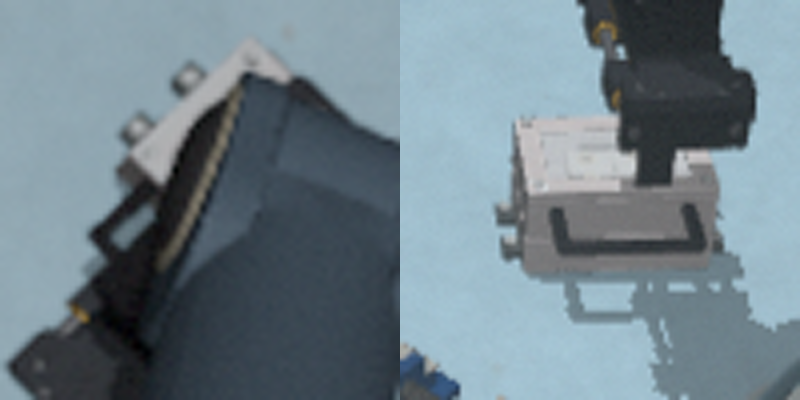

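The scene crop shows the fingers above the handle and in line with its middle; the top view is hidden by the arm. I'll descend and grip next.

```bash

python3 -m handwheel '[{"delta_pos":[0.001,0,-0.03],"roll":0,"claw":0.41},{"delta_pos":[0.001,0,-0.06],"roll":0,"claw":0.41},{"delta_pos":[0.001,0,-0.087],"roll":0,"claw":0.41},{"delta_pos":[0.001,0,-0.087],"roll":0,"claw":0.41},{"delta_pos":[0.001,0,-0.087],"roll":0,"claw":0.41}]'
python3 -m handwheel '[{"delta_pos":[0,0,0],"roll":0,"claw":0},{"delta_pos":[0,0,0],"roll":0,"claw":0},{"delta_pos":[0,0,0],"roll":0,"claw":0},{"delta_pos":[0,0,0],"roll":0,"claw":0},{"delta_pos":[0,0,0],"roll":0,"claw":0}]'
```

```text
t: 2.02
tool_pos: [0.3962, -0.2851, 0.0474]
eef_rot: [[0.722, 0.692, 0.0], [0.692, -0.722, -0.0], [0.0, 0.0, -1.0]]
contact_force: [0.3, 0.6, 0.8]
opening: 0.0357
finger_force: 0.0
t: 2.43
tool_pos: [0.3965, -0.2854, 0.0476]
eef_rot: [[0.722, 0.692, 0.003], [0.692, -0.722, -0.002], [0.001, 0.003, -1.0]]
contact_force: [4.9, -7.0, -1.2]
opening: 0.01
finger_force: 4.3
```

```bash

python3 -m handwheel '[{"delta_pos":[0.0041,-0.0043,0.0231],"roll":0,"claw":0},{"delta_pos":[0.0109,-0.0113,0.0449],"roll":0,"claw":0},{"delta_pos":[0.0201,-0.021,0.0646],"roll":0,"claw":0},{"delta_pos":[0.0316,-0.033,0.0817],"roll":0,"claw":0},{"delta_pos":[0.045,-0.047,0.0956],"roll":0,"claw":0}]'
python3 -m handwheel '[{"delta_pos":[0.0149,-0.0155,0.0103],"roll":0,"claw":0},{"delta_pos":[0.0308,-0.0321,0.0168],"roll":0,"claw":0},{"delta_pos":[0.0472,-0.0492,0.0192],"roll":0,"claw":0},{"delta_pos":[0.0636,-0.0664,0.0174],"roll":0,"claw":0},{"delta_pos":[0.0796,-0.083,0.0115],"roll":0,"claw":0}]'
python3 -m handwheel '[{"delta_pos":[0.006,-0.006,-0.003],"roll":0,"claw":0},{"delta_pos":[0.0122,-0.0127,-0.0075],"roll":0,"claw":0},{"delta_pos":[0.0122,-0.0127,-0.0075],"roll":0,"claw":0}]'
```

```text
t: 2.85
tool_pos: [0.4386, -0.331, 0.1433]
eef_rot: [[0.722, 0.692, -0.005], [0.692, -0.722, 0.002], [-0.002, -0.005, -1.0]]
contact_force: [-2.9, 1.6, -0.2]
opening: 0.0089
finger_force: 30.0
t: 3.27
tool_pos: [0.5193, -0.4176, 0.1551]
eef_rot: [[0.723, 0.691, -0.001], [0.691, -0.723, -0.003], [-0.003, 0.001, -1.0]]
contact_force: [-4.0, -2.6, 2.6]
opening: 0.0088
finger_force: 30.0
t: 3.52
tool_pos: [0.5323, -0.4315, 0.1463]
eef_rot: [[0.723, 0.69, 0.001], [0.69, -0.723, -0.005], [-0.003, 0.004, -1.0]]
contact_force: [-2.1, -5.1, 4.3]
opening: 0.0089
finger_force: 30.0
```

```bash

python3 -m handwheel '[{"delta_pos":[0,0,0],"roll":0,"claw":0.5},{"delta_pos":[0,0,0],"roll":0,"claw":0.5},{"delta_pos":[0,0,0],"roll":0,"claw":0.5},{"delta_pos":[0,0,0.04],"roll":0,"claw":0.5},{"delta_pos":[0,0,0.08],"roll":0,"claw":0.5}]'
python3 -m handwheel '[{"delta_pos":[-0.03,0.03,0.01],"roll":0.12,"claw":0.8},{"delta_pos":[-0.06,0.06,0.01],"roll":0.24,"claw":0.8},{"delta_pos":[-0.09,0.09,0.01],"roll":0.36,"claw":0.8},{"delta_pos":[-0.12,0.12,0.01],"roll":0.48,"claw":0.8},{"delta_pos":[-0.14,0.15,0.01],"roll":0.6,"claw":0.8}]'
python3 -m handwheel '[{"delta_pos":[0,0.04,0],"roll":0.12,"claw":0.9},{"delta_pos":[0,0.08,0],"roll":0.24,"claw":0.9},{"delta_pos":[0,0.12,0],"roll":0.36,"claw":0.9},{"delta_pos":[0,0.16,0],"roll":0.48,"claw":0.9},{"delta_pos":[0,0.20,0],"roll":0.6,"claw":0.9}]'
python3 - <<'E'
from h import *
t=cam('top');c=cam('scene')
cv2.imwrite('pics/z3.png',np.hstack([crop(t,285,170,80,80,400),crop(c,270,110,100,100,400)]))
E
```

```text
t: 3.93
tool_pos: [0.5311, -0.4247, 0.2238]
eef_rot: [[0.72, 0.694, -0.006], [0.694, -0.72, 0.006], [0.0, -0.008, -1.0]]
contact_force: [0.4, -0.7, -0.2]
opening: 0.0345
finger_force: 0.0
t: 4.35
tool_pos: [0.3898, -0.2752, 0.2356]
eef_rot: [[0.199, 0.98, -0.002], [0.98, -0.199, 0.001], [0.0, -0.002, -1.0]]
contact_force: [1.1, 0.0, 1.4]
opening: 0.0659
finger_force: 0.0
t: 4.77
tool_pos: [0.3912, -0.0744, 0.2361]
eef_rot: [[-0.39, 0.921, -0.0], [0.921, 0.39, -0.0], [-0.0, -0.001, -1.0]]
contact_force: [0.2, 0.2, 0.8]
opening: 0.078
finger_force: 0.0
```

View pics/z3.png

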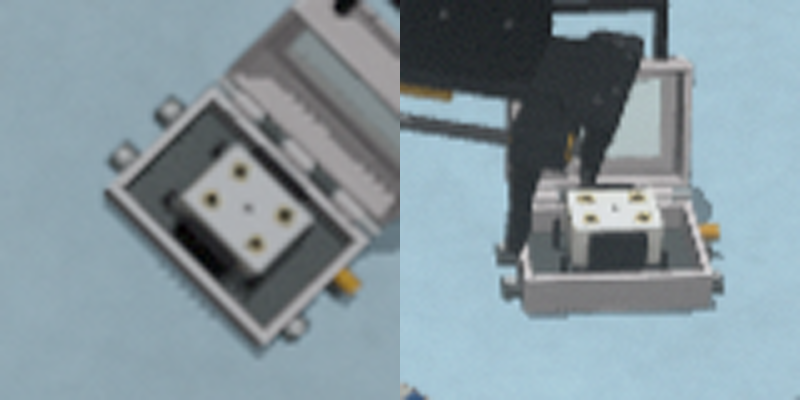

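The lid is fully open. The block's ports in the top crop are at (240,172), (285,215), (256,244) and (211,200). In the scene crop they are at (585,199), (638,198), (644,218) and (590,217).

```bash
python3 - <<'E'
from h import *
t=cam('top');s=cam('scene')
src=lambda x,y,u,v,k:((x+.5)*k-.5+u,(y+.5)*k-.5+v)
P=np.array([ray(t,src(x,y,285,170,.2),.056) for x,y in[(240,172),(285,215),(256,244),(211,200)]])
c=P.mean(0);y=P[0]-P[1]+P[3]-P[2];print(c,'y yaw',np.arctan2(y[1],y[0]))
Q=np.array([ray(s,src(x-400,y,270,110,.25),.056) for x,y in[(585,199),(638,198),(644,218),(590,217)]]);print('scene',Q.mean(0))
q=env.state();print(q['tool_pos'],q['eef_rot'][:,1],np.arctan2(q['eef_rot'][1,1],q['eef_rot'][0,1]),q['qpos'])
E
```

```text
[ 0.45273358 -0.34632868  0.056     ] y yaw 0.7634092253892264
scene [ 0.45610602 -0.34875064  0.056     ]
[ 0.39194549 -0.07591833  0.23617766] [ 9.22169249e-01  3.86786262e-01 -5.12639337e-04] 0.3971441146295329 [ 0.74366843  0.04481231 -0.66597871  2.10342176  0.03354991  1.00344256
  0.45727989]
```

```bash

python3 -m handwheel '[{"delta_pos":[0.008,-0.035,0],"roll":0.075,"claw":0.88},{"delta_pos":[0.016,-0.07,0],"roll":0.15,"claw":0.88},{"delta_pos":[0.024,-0.105,0],"roll":0.225,"claw":0.88},{"delta_pos":[0.032,-0.14,0],"roll":0.3,"claw":0.88},{"delta_pos":[0.04,-0.175,0],"roll":0.367,"claw":0.88}]'
python3 -m handwheel '[{"delta_pos":[0.008,-0.035,0],"roll":0,"claw":0.88},{"delta_pos":[0.016,-0.07,0],"roll":0,"claw":0.88},{"delta_pos":[0.021,-0.096,-0.03],"roll":0,"claw":0.88},{"delta_pos":[0.021,-0.096,-0.06],"roll":0,"claw":0.88},{"delta_pos":[0.021,-0.096,-0.09],"roll":0,"claw":0.88}]'
python3 -m handwheel '[{"delta_pos":[0,0,-0.03],"roll":0,"claw":0.88},{"delta_pos":[0,0,-0.04],"roll":0,"claw":0.88},{"delta_pos":[0,0,-0.04],"roll":0,"claw":0.88},{"delta_pos":[0,0,-0.04],"roll":0,"claw":0.88}]'
python3 - <<'E'
from h import *
t=cam('top');c=cam('scene')
cv2.imwrite('pics/z4.png',np.hstack([crop(t,285,170,80,80,400),crop(c,270,110,100,100,400)]))
E
```

```text
t: 5.38
tool_pos: [0.4317, -0.2554, 0.2357]
eef_rot: [[-0.69, 0.724, -0.001], [0.724, 0.69, 0.0], [0.001, -0.001, -1.0]]
contact_force: [0.7, -0.4, 0.7]
opening: 0.0767
finger_force: 0.0
t: 5.8
tool_pos: [0.4521, -0.3522, 0.1442]
eef_rot: [[-0.684, 0.729, -0.001], [0.729, 0.684, -0.0], [0.0, -0.001, -1.0]]
contact_force: [-0.1, -0.2, -0.8]
opening: 0.0766
finger_force: 0.0
t: 6.13
tool_pos: [0.4534, -0.349, 0.1064]
eef_rot: [[-0.689, 0.725, -0.0], [0.725, 0.689, 0.0], [0.0, 0.0, -1.0]]
contact_force: [0.4, -0.9, 0.2]
opening: 0.0767
finger_force: 0.0
```

View pics/z4.png

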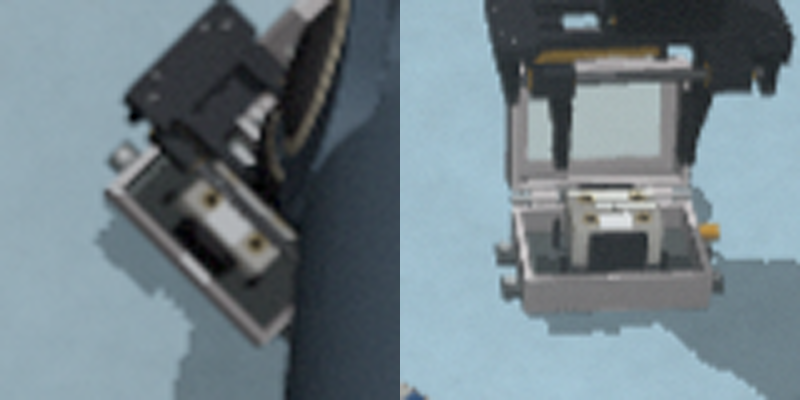

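The scene shows the open fingers (562,170) and (690,160) straddling the block's ends, inside the shell. Next I descend and grip.

```bash

python3 -m handwheel '[{"delta_pos":[0.001,0.001,-0.02],"roll":0,"claw":0.88},{"delta_pos":[0.001,0.001,-0.04],"roll":0,"claw":0.88},{"delta_pos":[0.001,0.001,-0.06],"roll":0,"claw":0.88},{"delta_pos":[0.001,0.001,-0.068],"roll":0,"claw":0.88},{"delta_pos":[0.001,0.001,-0.068],"roll":0,"claw":0.88}]'
python3 -m handwheel '[{"delta_pos":[0,0,0],"roll":0,"claw":0.3},{"delta_pos":[0,0,0],"roll":0,"claw":0.3},{"delta_pos":[0,0,0],"roll":0,"claw":0.3},{"delta_pos":[0,0,0],"roll":0,"claw":0.3},{"delta_pos":[0,0,0],"roll":0,"claw":0.3}]'
```

```text
t: 6.65
tool_pos: [0.4541, -0.3473, 0.0379]
eef_rot: [[-0.69, 0.724, -0.001], [0.724, 0.69, 0.001], [0.001, -0.0, -1.0]]
contact_force: [0.5, 0.0, 0.2]
opening: 0.0768
finger_force: 0.0
t: 7.07
tool_pos: [0.4555, -0.3479, 0.0397]
eef_rot: [[-0.69, 0.724, 0.002], [0.724, 0.69, -0.001], [-0.003, 0.001, -1.0]]
contact_force: [0.2, 0.2, 5.5]
opening: 0.0619
finger_force: 30.0
```

```bash

python3 -m handwheel '[{"delta_pos":[0,0,0.015],"roll":0,"claw":0.3},{"delta_pos":[0,0,0.035],"roll":0,"claw":0.3},{"delta_pos":[0,0,0.06],"roll":0,"claw":0.3},{"delta_pos":[0,0,0.09],"roll":0,"claw":0.3},{"delta_pos":[0,0,0.12],"roll":0,"claw":0.3}]'
python3 -m handwheel '[{"delta_pos":[0,0.02,0],"roll":0.05,"claw":0.3},{"delta_pos":[0,0.05,0],"roll":0.11,"claw":0.3},{"delta_pos":[0,0.085,0],"roll":0.17,"claw":0.3},{"delta_pos":[0,0.12,0],"roll":0.23,"claw":0.3},{"delta_pos":[0,0.155,0],"roll":0.3,"claw":0.3}]'
python3 -m handwheel '[{"delta_pos":[0,0.035,0],"roll":0.06,"claw":0.3},{"delta_pos":[-0.005,0.07,0],"roll":0.12,"claw":0.3},{"delta_pos":[-0.01,0.105,0],"roll":0.18,"claw":0.3},{"delta_pos":[-0.015,0.14,0],"roll":0.24,"claw":0.3},{"delta_pos":[-0.02,0.17,0],"roll":0.3,"claw":0.3}]'
python3 -m handwheel '[{"delta_pos":[0,0.03,0],"roll":0.06,"claw":0.3},{"delta_pos":[0,0.055,0],"roll":0.12,"claw":0.3},{"delta_pos":[0,0.065,-0.02],"roll":0.12,"claw":0.3},{"delta_pos":[0,0.065,-0.045],"roll":0.12,"claw":0.3},{"delta_pos":[0,0.065,-0.07],"roll":0.12,"claw":0.3}]'
python3 -m handwheel '[{"delta_pos":[0,0,-0.02],"roll":0,"claw":0.3},{"delta_pos":[0,0,-0.04],"roll":0,"claw":0.3},{"delta_pos":[0,0,-0.052],"roll":0,"claw":0.3},{"delta_pos":[0,0,-0.06],"roll":0,"claw":0.3},{"delta_pos":[0,0,-0.06],"roll":0,"claw":0.3}]'
```

```text
t: 7.48
tool_pos: [0.4536, -0.3469, 0.1588]
eef_rot: [[-0.69, 0.724, -0.002], [0.724, 0.69, 0.001], [0.002, -0.0, -1.0]]
contact_force: [0.2, -0.8, -2.2]
opening: 0.0615
finger_force: 30.0
t: 7.9
tool_pos: [0.4537, -0.191, 0.1582]
eef_rot: [[-0.874, 0.486, -0.0], [0.486, 0.874, -0.0], [0.0, -0.0, -1.0]]
contact_force: [1.1, 1.0, -1.4]
opening: 0.0616
finger_force: 30.0
t: 8.32
tool_pos: [0.4334, -0.0202, 0.1583]
eef_rot: [[-0.979, 0.204, -0.0], [0.204, 0.979, -0.0], [0.0, -0.0, -1.0]]
contact_force: [0.9, 0.6, -1.9]
opening: 0.062
finger_force: 30.0
t: 8.73
tool_pos: [0.4347, 0.0435, 0.0879]
eef_rot: [[-0.996, 0.088, 0.002], [0.088, 0.996, -0.0], [-0.002, 0.0, -1.0]]
contact_force: [-0.2, -0.5, -2.6]
opening: 0.0618
finger_force: 30.0
t: 9.15
tool_pos: [0.4334, 0.0424, 0.027]
eef_rot: [[-0.996, 0.089, -0.003], [0.089, 0.996, -0.0], [0.003, -0.0, -1.0]]
contact_force: [0.1, -0.5, -1.4]
opening: 0.0617
finger_force: 30.0
```

```bash

python3 - <<'E'
from h import *
t=cam('top');c=cam('scene')
cv2.imwrite('pics/z5.png',np.hstack([crop(t,170,150,100,100,400),crop(c,190,180,120,120,400)]))
E
```

```text
(no output)
```

View pics/z5.png

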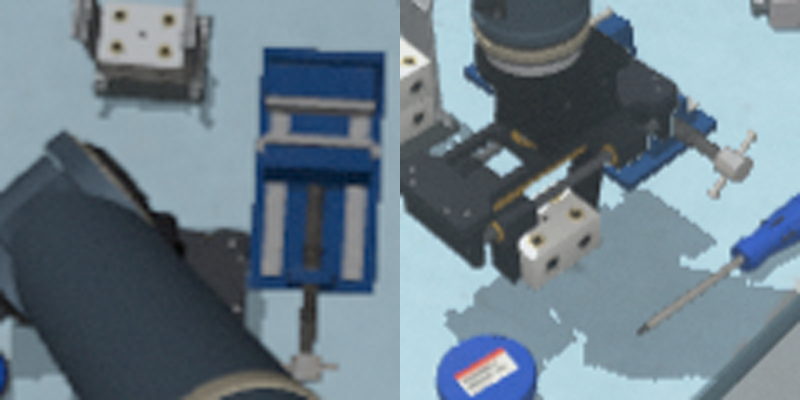

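The block is level in the grip, just above the bench and clear of the pot. The gripper body is close to the vice in the top view, so I'll shift slightly to +y while lowering.

```bash

python3 -m handwheel '[{"delta_pos":[0,0.003,-0.002],"roll":0,"claw":0.3},{"delta_pos":[0,0.006,-0.005],"roll":0,"claw":0.3},{"delta_pos":[0,0.006,-0.008],"roll":0,"claw":0.3},{"delta_pos":[0,0.006,-0.009],"roll":0,"claw":0.3},{"delta_pos":[0,0.006,-0.01],"roll":0,"claw":0.3}]'
python3 -m handwheel '[{"delta_pos":[0,0,-0.001],"roll":0,"claw":0.3},{"delta_pos":[0,0,-0.002],"roll":0,"claw":0.3},{"delta_pos":[0,0,-0.002],"roll":0,"claw":0.3}]'
```

```text
t: 9.67
tool_pos: [0.4344, 0.0486, 0.0182]
eef_rot: [[-0.996, 0.089, 0.0], [0.089, 0.996, -0.0], [-0.0, -0.0, -1.0]]
contact_force: [0.4, -0.7, -1.5]
opening: 0.0617
finger_force: 30.0
t: 9.92
tool_pos: [0.4344, 0.0485, 0.016]
eef_rot: [[-0.996, 0.09, -0.0], [0.09, 0.996, 0.0], [0.0, -0.0, -1.0]]
contact_force: [-0.4, -0.6, -1.2]
opening: 0.0619
finger_force: 30.0
```

```bash

python3 -m handwheel '[{"delta_pos":[0,0,-0.001],"roll":0,"claw":0.3},{"delta_pos":[0,0,-0.002],"roll":0,"claw":0.3},{"delta_pos":[0,0,-0.002],"roll":0,"claw":0.3}]'
```

```text
t: 10.17
tool_pos: [0.4345, 0.0486, 0.0155]
eef_rot: [[-0.996, 0.09, 0.0], [0.09, 0.996, -0.002], [-0.0, -0.002, -1.0]]
contact_force: [-5.6, -2.1, 17.7]
opening: 0.0618
finger_force: 30.0
```

```bash

python3 -m handwheel '[{"delta_pos":[0,0,0.001],"roll":0,"claw":0.88},{"delta_pos":[0,0,0.001],"roll":0,"claw":0.88},{"delta_pos":[0,0,0.001],"roll":0,"claw":0.88},{"delta_pos":[0,0,0.001],"roll":0,"claw":0.88},{"delta_pos":[0,0,0.001],"roll":0,"claw":0.88}]'
python3 -m handwheel '[{"delta_pos":[0,0,0.02],"roll":0,"claw":0.88},{"delta_pos":[0,0,0.05],"roll":0,"claw":0.88},{"delta_pos":[0,0,0.085],"roll":0,"claw":0.88},{"delta_pos":[0,0,0.12],"roll":0,"claw":0.88},{"delta_pos":[0,0,0.12],"roll":-0.1,"claw":0.88}]'
python3 -m handwheel '[{"delta_pos":[0,0,0],"roll":-0.12,"claw":0.88},{"delta_pos":[0,0,0],"roll":-0.24,"claw":0.88},{"delta_pos":[0,0,0],"roll":-0.36,"claw":0.88},{"delta_pos":[0,0,0],"roll":-0.48,"claw":0.88},{"delta_pos":[0,0,0],"roll":-0.6,"claw":0.88}]'
python3 -m handwheel '[{"delta_pos":[0,0,0],"roll":-0.12,"claw":0.88},{"delta_pos":[0,0,0],"roll":-0.24,"claw":0.88},{"delta_pos":[0,0,0],"roll":-0.36,"claw":0.88},{"delta_pos":[0,0,0],"roll":-0.48,"claw":0.88},{"delta_pos":[0,0,0],"roll":-0.6,"claw":0.88}]'
python3 -m handwheel '[{"delta_pos":[0,0,0],"roll":-0.12,"claw":0.8},{"delta_pos":[0,0,0],"roll":-0.24,"claw":0.8},{"delta_pos":[0,0,0],"roll":-0.27,"claw":0.8},{"delta_pos":[0,0,0],"roll":-0.27,"claw":0.8}]'
python3 - <<'E'
from h import *
t=cam('top');c=cam('scene')
cv2.imwrite('pics/z6.png',np.hstack([crop(t,170,150,100,100,400),crop(c,190,200,80,80,400)]))
E
```

```text
t: 10.58
tool_pos: [0.4345, 0.0486, 0.015]
eef_rot: [[-0.996, 0.09, -0.0], [0.09, 0.996, 0.0], [0.0, 0.0, -1.0]]
contact_force: [0.3, -0.1, 0.3]
opening: 0.0757
finger_force: 0.0
t: 11.0
tool_pos: [0.4382, 0.0496, 0.1403]
eef_rot: [[-0.982, 0.19, 0.01], [0.19, 0.982, 0.001], [-0.01, 0.003, -1.0]]
contact_force: [0.7, -0.3, -0.0]
opening: 0.0764
finger_force: 0.0
t: 11.42
tool_pos: [0.4343, 0.0486, 0.135]
eef_rot: [[-0.7, 0.714, -0.0], [0.714, 0.7, 0.0], [0.0, -0.0, -1.0]]
contact_force: [-0.3, -0.5, -0.2]
opening: 0.0767
finger_force: 0.0
t: 11.83
tool_pos: [0.4343, 0.0487, 0.135]
eef_rot: [[-0.174, 0.985, -0.0], [0.985, 0.174, 0.0], [0.0, -0.0, -1.0]]
contact_force: [-0.7, -0.0, 0.2]
opening: 0.0767
finger_force: 0.0
t: 12.17
tool_pos: [0.4343, 0.0487, 0.135]
eef_rot: [[0.089, 0.996, -0.0], [0.996, -0.089, -0.0], [-0.0, -0.0, -1.0]]
contact_force: [0.5, -0.6, 0.5]
opening: 0.0703
finger_force: 0.0
```

View pics/z6.png

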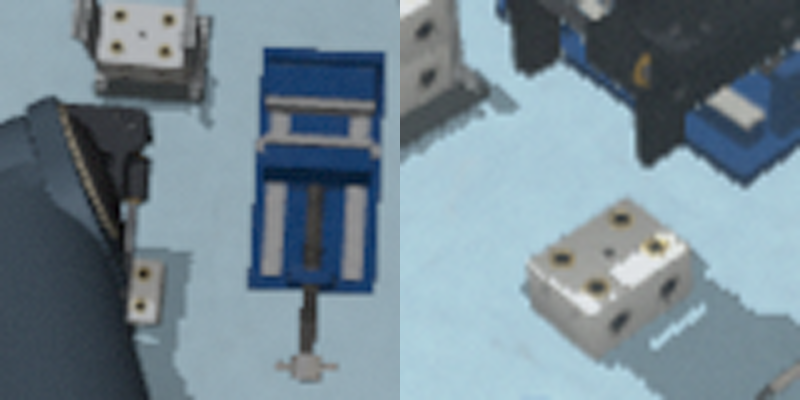

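The block lies flat on the bench. Its scene-crop ports are at (622,218), (656,245), (597,287) and (563,258).

```bash
python3 - <<'E'
from h import *
s=cam('scene')
src=lambda x,y,u,v,k:((x+.5)*k-.5+u,(y+.5)*k-.5+v)
Q=np.array([ray(s,src(x-400,y,190,200,.2),.032) for x,y in[(622,218),(656,245),(597,287),(563,258)]]);print(Q.mean(0),Q.round(4))
d=Q[3]-Q[0]+Q[2]-Q[1];print('yaw?',np.arctan2(d[1],d[0]))
E
python3 -m handwheel '[{"delta_pos":[0,0,-0.03],"roll":0,"claw":0.8},{"delta_pos":[0,0,-0.06],"roll":0,"claw":0.8},{"delta_pos":[0,0,-0.09],"roll":0,"claw":0.8},{"delta_pos":[0,0,-0.11],"roll":0,"claw":0.8},{"delta_pos":[0,0,-0.119],"roll":0,"claw":0.8}]'
python3 -m handwheel '[{"delta_pos":[0,0,0],"roll":0,"claw":0.2},{"delta_pos":[0,0,0],"roll":0,"claw":0.2},{"delta_pos":[0,0,0],"roll":0,"claw":0.2},{"delta_pos":[0,0,0],"roll":0,"claw":0.2},{"delta_pos":[0,0,0],"roll":0,"claw":0.2}]'
python3 -m handwheel '[{"delta_pos":[0,0,0],"roll":0,"claw":0.2},{"delta_pos":[0,0,0.02],"roll":0,"claw":0.2},{"delta_pos":[0,0,0.05],"roll":0,"claw":0.2},{"delta_pos":[0,0,0.085],"roll":0,"claw":0.2},{"delta_pos":[0,0,0.12],"roll":0,"claw":0.2}]'
```

```text
[0.43508436 0.04732301 0.032     ] [[0.4456 0.0279 0.032 ]
 [0.4217 0.0303 0.032 ]
 [0.4244 0.067  0.032 ]
 [0.4487 0.0642 0.032 ]]
yaw? 1.491295996234768
t: 12.73
tool_pos: [0.4327, 0.0483, 0.0138]
eef_rot: [[0.088, 0.996, -0.005], [0.996, -0.088, -0.0], [-0.001, -0.005, -1.0]]
contact_force: [0.3, -0.5, 0.4]
opening: 0.0695
finger_force: 0.0
t: 13.15
tool_pos: [0.4352, 0.0487, 0.0173]
eef_rot: [[0.089, 0.996, 0.002], [0.996, -0.089, 0.0], [0.0, 0.002, -1.0]]
contact_force: [-0.4, 0.6, 5.4]
opening: 0.0455
finger_force: 30.0
t: 13.57
tool_pos: [0.4334, 0.0486, 0.1373]
eef_rot: [[0.088, 0.996, -0.002], [0.996, -0.088, 0.0], [0.0, -0.002, -1.0]]
contact_force: [1.9, -0.9, -1.8]
opening: 0.0457
finger_force: 30.0
```

```bash
cat > ports.py <<'E'
from h import *
from scipy.optimize import least_squares
def ports(c,x,y,yaw,z,n=3):
    # predicted ports -> dark-weighted centroid
    R=np.array([[np.cos(yaw),-np.sin(yaw)],[np.sin(yaw),np.cos(yaw)]])
    off=np.array([[12,18],[-12,18],[-12,-18],[12,-18]])/1000
    g=255-cv2.cvtColor(c['img'],cv2.COLOR_BGR2GRAY).astype(float); out=[]
    for o in off:
        p=proj(c,[*(np.array([x,y])+R@o),z])[0]
        for _ in range(5):
            u,v=np.round(p).astype(int); w=g[v-n:v+n+1,u-n:u+n+1]; w=np.clip(w-np.median(w)-15,0,None)
            Y,X=np.mgrid[v-n:v+n+1,u-n:u+n+1]
            if w.sum()<1: break
            p=np.array([(w*X).sum(),(w*Y).sum()])/w.sum()
        out.append(ray(c,p,z))
    return np.array(out)
E
python3 - <<'E'
from ports import *
for n in('top','scene'):
    c=cam(n);Q=ports(c,.615,.026,1.481-np.pi/2,.072);d=Q[0]-Q[3]+Q[1]-Q[2]
    print(n,Q.mean(0).round(4),np.arctan2(d[1],d[0]),(Q-Q.mean(0)).round(4).tolist())
E
```

```text
top [0.6146 0.0266 0.072 ] 1.448312129319885 [[0.014, 0.0168, 0.0], [-0.0096, 0.019, 0.0], [-0.0139, -0.0163, 0.0], [0.0095, -0.0195, 0.0]]
scene [0.6136 0.0257 0.072 ] 1.5874283725602172 [[0.0149, 0.0172, 0.0], [-0.0156, 0.0246, 0.0], [-0.0143, -0.0201, 0.0], [0.015, -0.0216, 0.0]]
```

```bash
python3 - <<'E'
from h import *
yaw=1.47-np.pi/2; R=np.array([[np.cos(yaw),-np.sin(yaw)],[np.sin(yaw),np.cos(yaw)]])
o=np.array([.6145,.0255]); k=8; ims=[]
for n,u,v in(('top',183,130),('scene',158,168)):
    c=cam(n); im=cv2.resize(c['img'][v:v+65,u:u+50],None,fx=k,fy=k,interpolation=cv2.INTER_CUBIC)
    b=(.0017*-1,.0012) if n=='top' else (.0012,-.0013)
    def ln(P,col):
        P=np.array([[*(o+b+R@np.array(p[:2])/1000),p[2]/1000] for p in P]); q=((proj(c,P)-[u,v]+.5)*k-.5)
        cv2.polylines(im,[np.round(q).astype(int)],True,col,1)
    for s in(1,-1): ln([(-20,33.5*s,72),(20,33.5*s,72),(20,33.5*s,116),(-20,33.5*s,116)],(0,0,255)); ln([(-20,38.5*s,8),(20,38.5*s,8),(20,38.5*s,116),(-20,38.5*s,116)],(0,255,255))
    ln([(-23,-31,72),(23,-31,72),(23,31,72),(-23,31,72)],(0,255,0)); ln([(-35,-43,8),(35,-43,8),(35,43,8),(-35,43,8)],(255,0,255)); ims.append(im)
cv2.imwrite('pics/z7.png',np.hstack(ims))
E
```

```text
(no output)
```

View pics/z7.png

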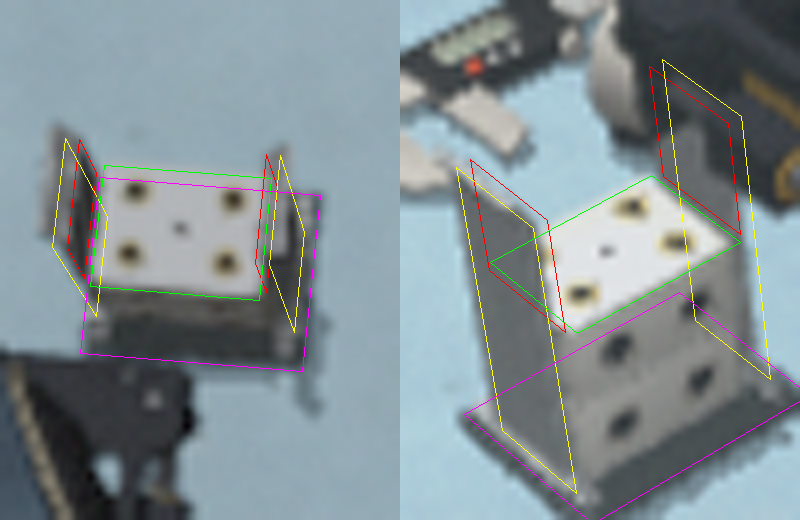

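The model overlay matches both views to about 1–2 mm: the scene plate edges and foot coincide, and the block's centre hole in the top view is at (181,229) against a predicted (182,232). I'll move above the rack and check the alignment.

```bash

python3 -m handwheel '[{"delta_pos":[0,0,0.025],"roll":0,"claw":0.2},{"delta_pos":[0,0,0.05],"roll":0,"claw":0.2},{"delta_pos":[0.03,-0.003,0.055],"roll":0,"claw":0.2},{"delta_pos":[0.06,-0.008,0.055],"roll":0,"claw":0.2},{"delta_pos":[0.09,-0.012,0.055],"roll":0,"claw":0.2}]'
python3 -m handwheel '[{"delta_pos":[0.03,-0.004,0],"roll":0,"claw":0.2},{"delta_pos":[0.06,-0.008,0],"roll":0,"claw":0.2},{"delta_pos":[0.08,-0.01,0],"roll":0,"claw":0.2},{"delta_pos":[0.09,-0.011,0],"roll":0,"claw":0.2},{"delta_pos":[0.09,-0.011,0],"roll":0,"claw":0.2}]'
python3 -m handwheel '[{"delta_pos":[0,0,-0.015],"roll":0,"claw":0.2},{"delta_pos":[0,0,-0.03],"roll":0,"claw":0.2},{"delta_pos":[0,0,-0.04],"roll":0,"claw":0.2},{"delta_pos":[0,0,-0.04],"roll":0,"claw":0.2},{"delta_pos":[0,0,-0.04],"roll":0,"claw":0.2}]'
```

```text
t: 14.18
tool_pos: [0.5245, 0.0359, 0.1899]
eef_rot: [[0.089, 0.996, -0.002], [0.996, -0.089, -0.001], [-0.001, -0.002, -1.0]]
contact_force: [-0.8, -0.3, -1.3]
opening: 0.0457
finger_force: 30.0
t: 14.6
tool_pos: [0.6149, 0.0252, 0.1885]
eef_rot: [[0.09, 0.996, -0.003], [0.996, -0.09, 0.0], [0.0, -0.003, -1.0]]
contact_force: [-0.1, -1.0, -1.9]
opening: 0.0457
finger_force: 30.0
t: 15.02
tool_pos: [0.6131, 0.0258, 0.1505]
eef_rot: [[0.088, 0.996, -0.002], [0.996, -0.088, -0.0], [-0.0, -0.002, -1.0]]
contact_force: [0.1, -0.3, -1.6]
opening: 0.0458
finger_force: 30.0
```

```bash

python3 -m handwheel '[{"delta_pos":[0.001,0,-0.005],"roll":0,"claw":0.2},{"delta_pos":[0.001,0,-0.01],"roll":0,"claw":0.2},{"delta_pos":[0.001,0,-0.015],"roll":0,"claw":0.2},{"delta_pos":[0.001,0,-0.02],"roll":0,"claw":0.2},{"delta_pos":[0.001,0,-0.025],"roll":0,"claw":0.2}]'
python3 - <<'E'
from h import *
c=cam('scene');t=cam('top')
cv2.imwrite('pics/z8.png',np.hstack([crop(t,180,125,60,60,400),crop(c,150,150,75,75,400)]))
E
```

```text
t: 15.43
tool_pos: [0.6154, 0.0256, 0.1258]
eef_rot: [[0.089, 0.996, 0.0], [0.996, -0.089, -0.0], [-0.0, 0.0, -1.0]]
contact_force: [0.6, -0.3, -2.2]
opening: 0.0459
finger_force: 30.0
```

View pics/z8.png

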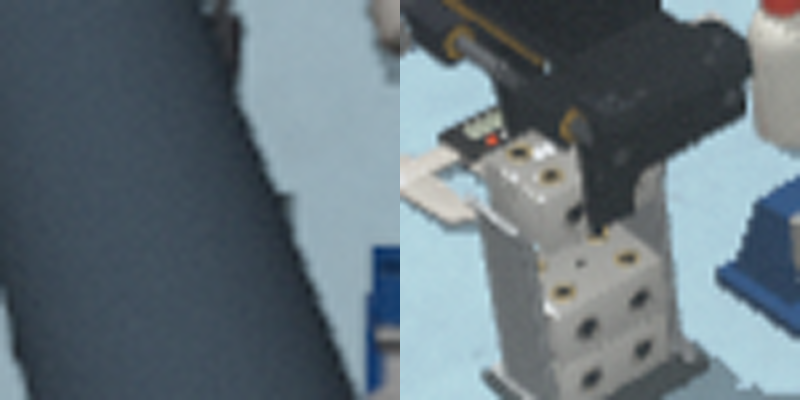

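The scene shows the held block between the plates above the stack, with visible ports at (520,153) and (550,176). I'll check those against prediction.

```bash
python3 - <<'E'
from h import *
c=cam('scene'); s=env.state(); p=s['tool_pos']; yaw=-.089
R=np.array([[np.cos(yaw),-np.sin(yaw)],[np.sin(yaw),np.cos(yaw)]])
P=[[*(p[:2]+[.0012,-.0013]+R@np.array(o)),p[2]-.016+.032] for o in[(.012,.018),(-.012,.018),(-.012,-.018),(.012,-.018)]]
print(p,((proj(c,P)-[150,150]+.5)*400/75-.5+[400,0]).round(1))
E
```

```text
[0.61505431 0.02556895 0.12553341] [[519.7 150.4]
 [551.6 173.9]
 [616.6 139.2]
 [584.4 116.6]]
```

Prediction (520,150), (552,174) agrees within half a source pixel. I'll keep lowering, gently.

```bash

python3 -m handwheel '[{"delta_pos":[0,0,-0.007],"roll":0,"claw":0.2},{"delta_pos":[0,0,-0.014],"roll":0,"claw":0.2},{"delta_pos":[0,0,-0.021],"roll":0,"claw":0.2},{"delta_pos":[0,0,-0.027],"roll":0,"claw":0.2},{"delta_pos":[0,0,-0.031],"roll":0,"claw":0.2}]'
python3 -m handwheel '[{"delta_pos":[0,0,-0.001],"roll":0,"claw":0.2},{"delta_pos":[0,0,-0.002],"roll":0,"claw":0.2},{"delta_pos":[0,0,-0.003],"roll":0,"claw":0.2},{"delta_pos":[0,0,-0.003],"roll":0,"claw":0.2}]'
```

```text
t: 16.0
tool_pos: [0.6149, 0.0255, 0.0939]
eef_rot: [[0.089, 0.996, -0.002], [0.996, -0.089, -0.0], [-0.0, -0.001, -1.0]]
contact_force: [-0.2, 0.2, -2.5]
opening: 0.0462
finger_force: 30.0
t: 16.33
tool_pos: [0.6156, 0.0257, 0.0923]
eef_rot: [[0.089, 0.996, 0.0], [0.996, -0.089, 0.0], [0.0, 0.0, -1.0]]
contact_force: [-0.5, -0.0, -2.1]
opening: 0.0456
finger_force: 30.0
```

```bash

python3 -m handwheel '[{"delta_pos":[0,0,-0.001],"roll":0,"claw":0.2},{"delta_pos":[0,0,-0.0015],"roll":0,"claw":0.2},{"delta_pos":[0,0,-0.002],"roll":0,"claw":0.2},{"delta_pos":[0,0,-0.002],"roll":0,"claw":0.2}]'
```

```text
t: 16.67
tool_pos: [0.6154, 0.0256, 0.0902]
eef_rot: [[0.089, 0.996, 0.0], [0.996, -0.089, -0.0], [-0.0, 0.0, -1.0]]
contact_force: [0.1, -0.5, -1.9]
opening: 0.0458
finger_force: 30.0
```

```bash

python3 -m handwheel '[{"delta_pos":[0,0,-0.0005],"roll":0,"claw":0.2},{"delta_pos":[0,0,-0.001],"roll":0,"claw":0.2},{"delta_pos":[0,0,-0.0015],"roll":0,"claw":0.2},{"delta_pos":[0,0,-0.0015],"roll":0,"claw":0.2}]'
```

```text
t: 17.0
tool_pos: [0.6156, 0.0257, 0.0894]
eef_rot: [[0.089, 0.996, 0.0], [0.996, -0.089, -0.0], [-0.0, 0.0, -1.0]]
contact_force: [-1.9, 0.6, 4.4]
opening: 0.0457
finger_force: 30.0
```

```bash

python3 -m handwheel '[{"delta_pos":[0,0,0],"roll":0,"claw":0.6},{"delta_pos":[0,0,0],"roll":0,"claw":0.75},{"delta_pos":[0,0,0],"roll":0,"claw":0.75},{"delta_pos":[0,0,0],"roll":0,"claw":0.75},{"delta_pos":[0,0,0],"roll":0,"claw":0.75}]'
python3 -m handwheel '[{"delta_pos":[0,0,0.02],"roll":0,"claw":0.75},{"delta_pos":[0,0,0.04],"roll":0,"claw":0.75},{"delta_pos":[0,0,0.07],"roll":0,"claw":0.75},{"delta_pos":[0,0,0.1],"roll":0,"claw":0.75},{"delta_pos":[0,0,0.13],"roll":0,"claw":0.75}]'
python3 -m handwheel '[{"delta_pos":[-0.03,0.02,0.02],"roll":0,"claw":0.75},{"delta_pos":[-0.06,0.05,0.04],"roll":0,"claw":0.75},{"delta_pos":[-0.09,0.08,0.05],"roll":0,"claw":0.75},{"delta_pos":[-0.12,0.11,0.05],"roll":0,"claw":0.75},{"delta_pos":[-0.14,0.14,0.05],"roll":0,"claw":0.75}]'
python3 -m handwheel '[{"delta_pos":[0,0.03,0],"roll":0,"claw":0.75},{"delta_pos":[0,0.06,0],"roll":0,"claw":0.75},{"delta_pos":[0,0.09,0],"roll":0,"claw":0.75},{"delta_pos":[0,0.09,0],"roll":0,"claw":0.75},{"delta_pos":[0,0.09,0],"roll":0,"claw":0.75}]'
python3 - <<'E'
from h import *
c=cam('scene');t=cam('top')
cv2.imwrite('pics/z9.png',np.hstack([crop(t,140,110,240,140,400)[:233],crop(c,150,110,240,140,400)[:233]]))
cv2.imwrite('pics/z9.png',np.vstack([cv2.imread('pics/z9.png'),np.hstack([crop(t,180,125,60,50,400)[:333],crop(c,150,150,90,75,400)[:333]])]))
E
```

```text
t: 17.42
tool_pos: [0.6155, 0.0257, 0.0885]
eef_rot: [[0.089, 0.996, 0.0], [0.996, -0.089, 0.0], [0.0, 0.0, -1.0]]
contact_force: [-0.2, -1.0, -0.3]
opening: 0.0639
finger_force: 0.0
t: 17.83
tool_pos: [0.6152, 0.0257, 0.2197]
eef_rot: [[0.089, 0.996, -0.001], [0.996, -0.089, 0.0], [0.0, -0.001, -1.0]]
contact_force: [1.3, -0.5, -0.1]
opening: 0.0654
finger_force: 0.0
t: 18.25
tool_pos: [0.475, 0.1646, 0.2698]
eef_rot: [[0.09, 0.996, 0.002], [0.996, -0.09, -0.001], [-0.0, 0.002, -1.0]]
contact_force: [-0.1, 1.0, 0.0]
opening: 0.0656
finger_force: 0.0
t: 18.67
tool_pos: [0.4758, 0.256, 0.2686]
eef_rot: [[0.085, 0.996, -0.0], [0.996, -0.085, 0.001], [0.001, -0.0, -1.0]]
contact_force: [0.3, -0.9, -0.6]
opening: 0.0657
finger_force: 0.0
```

View pics/z9.png

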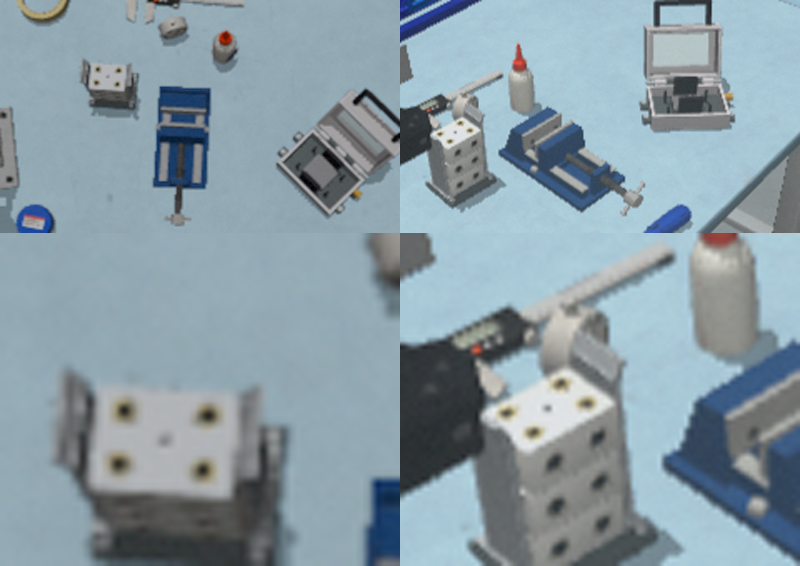

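The block sits squarely as the third in the rack (top view centre at about (163,440), scene at about (547,407)). The lid is open, the pot and bottle are in place, and the arm is clear.

```bash
python3 -c "
from plant import env; print(env.finish_job())"
```

```text
the job is handed in; nothing more can be done
None
```

I handed the job in at about 19 s: the lid is open, and the block was set flat on the bench, regripped by its long sides and placed third in the rack. The final pictures show it sitting squarely and the pot and bottle where they were, but the hand-in returned no verdict.

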